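Press the cassette lids shut and light the viewing panel

TASK

Two of the three green cassettes in the smoked tray have lids standing ajar: press those lids down until all three are fully shut, leaving every cassette flat in its bay. Then push the white-bar end of the black rocker switch fully down to turn on the viewing panel under the tray, so that the closed cassettes can be checked. Leave everything else on the worktop where it is.

Things in the scene. Friction and masses are not known exactly. Their poses are not given: they have to be found in the camera images.
- cassette_a: loose green tissue cassette 75 x 52 mm, 16 mm high with its lid shut, lying in a bay of the smoked tray (2 mm play all round, bay floor 4 mm and tray walls 14 mm above the worktop). Origin: centre of its underside. x runs along its 75 mm length from the hinge end to the end where the lid opens, z up. The three cassettes look alike, lie side by side 64 mm apart along the tray's y and point the same way; which is in which bay varies
- lid_a (a joint): hinge angle of the lid of cassette_a, rad: 0 is fully shut and flush, positive is ajar. Two lids start ajar, lid_a and lid_b (0.25 to 0.5), lid_c starts shut. The hinge is stiff: the lid stays at whatever angle it is left, and about 3 N straight down near its free edge moves it, until it stops hard when shut. Hinge line: 36.5 mm behind the cassette's centre (-x), 13 mm above its underside
- lid_a_press (a point): point on the top face of the lid of cassette_a, on its centre line, 13 mm in from the free edge and 60 mm from the hinge; moves with the lid. The lid is 73 x 50 x 3 mm. When shut this point is 23.5 mm ahead (+x) of the cassette's origin and 16 mm above its underside, 20 mm above the worktop
- cassette_b: loose green tissue cassette 75 x 52 mm, 16 mm high with its lid shut, lying in a bay of the smoked tray (2 mm play all round, bay floor 4 mm and tray walls 14 mm above the worktop). Origin: centre of its underside. x runs along its 75 mm length from the hinge end to the end where the lid opens, z up. The three cassettes look alike, lie side by side 64 mm apart along the tray's y and point the same way; which is in which bay varies
- lid_b (a joint): hinge angle of the lid of cassette_b, rad: 0 is fully shut and flush, positive is ajar. Two lids start ajar, lid_a and lid_b (0.25 to 0.5), lid_c starts shut. The hinge is stiff: the lid stays at whatever angle it is left, and about 3 N straight down near its free edge moves it, until it stops hard when shut. Hinge line: 36.5 mm behind the cassette's centre (-x), 13 mm above its underside
- lid_b_press (a point): point on the top face of the lid of cassette_b, on its centre line, 13 mm in from the free edge and 60 mm from the hinge; moves with the lid. The lid is 73 x 50 x 3 mm. When shut this point is 23.5 mm ahead (+x) of the cassette's origin and 16 mm above its underside, 20 mm above the worktop
- cassette_c: loose green tissue cassette 75 x 52 mm, 16 mm high with its lid shut, lying in a bay of the smoked tray (2 mm play all round, bay floor 4 mm and tray walls 14 mm above the worktop). Origin: centre of its underside. x runs along its 75 mm length from the hinge end to the end where the lid opens, z up. The three cassettes look alike, lie side by side 64 mm apart along the tray's y and point the same way; which is in which bay varies
- lid_c (a joint): hinge angle of the lid of cassette_c, rad: 0 is fully shut and flush, positive is ajar. Two lids start ajar, lid_a and lid_b (0.25 to 0.5), lid_c starts shut. The hinge is stiff: the lid stays at whatever angle it is left, and about 3 N straight down near its free edge moves it, until it stops hard when shut. Hinge line: 36.5 mm behind the cassette's centre (-x), 13 mm above its underside
- lid_c_press (a point): point on the top face of the lid of cassette_c, on its centre line, 13 mm in from the free edge and 60 mm from the hinge; moves with the lid. The lid is 73 x 50 x 3 mm. When shut this point is 23.5 mm ahead (+x) of the cassette's origin and 16 mm above its underside, 20 mm above the worktop
- tray: smoked acrylic block tray with three bays side by side along its y, fixed, 89 x 194 mm, walls 14 mm high, floor 4 mm thick. Origin: centre of its underside, on the worktop; x along the cassettes. It stands on the white viewing panel (190 x 280 mm), which is flush with the worktop
- switch_box: grey housing of the rocker switch, fixed to the worktop to the left or right of the viewing panel, 78 x 46 x 12 mm. Origin: centre of its underside; x along the rocker towards the end with the white bar (the 'on' end), z up. The rocker pivots 22 mm above this origin
- rocker (a joint): tilt of the black rocker (56 x 30 x 8 mm), rad: 0 is off (white-bar end raised), 0.4 is fully on (white-bar end pushed down until it stops). It is not sprung: it stays where it is left; about 2 to 4 N on the white-bar end moves it
- rocker_press (a point): point on the top face of the rocker at the white bar, 20 mm from the pivot towards the 'on' end; 30 mm above the worktop when off, 22 mm when fully on
- mortar: white porcelain mortar, open bowl, 90 mm across, 55 mm high; stands on the opposite side of the viewing panel from the switch. Loose bystander; origin at the centre of its underside
- mould: steel embedding mould, small open tray 62 x 46 x 14 mm. Loose bystander; origin at the centre of its underside
- slide_box: blue slide box 85 x 160 x 35 mm. Loose bystander; origin at the centre of its underside
- bottle: amber bottle 66 mm across, 150 mm high. Loose bystander; origin at the centre of its underside
- jar: white jar 60 mm across, 70 mm high. Loose bystander; origin at the centre of its underside
- forceps: steel forceps lying flat, 120 mm long, 5 mm thick. Loose bystander; origin at the centre of its underside
There are look-alikes about, which are no part of the job. There is more than one size of the switch_box; the one meant has the size given above.

How it is judged (in metres and radians):
On the way, in this order (a step that is already met when the one before it is completed fails the run):
1. all three cassette lids are fully shut, with the switch still off (value of joint each of lid_a, lid_b, lid_c below 0.045 rad and value of joint rocker below 0.2 rad), for 0.2 s.
2. the rocker switch is pushed fully on (value of joint rocker above 0.33 rad), for 0.2 s.
At the end, for the whole second after the job is handed in: All three lids are shut to within 0.045 rad (about 3 mm at the free edge), every cassette lies flat (within 0.06 rad) in its own bay within 12 mm of where it started, and the rocker is on (beyond 0.33 of its 0.4 rad) (value of joint each of lid_a, lid_b, lid_c below 0.045 rad and distance of each of cassette_a, cassette_b, cassette_c from where it was at the start of the episode below 0.012 m and angle between each of cassette_a, cassette_b, cassette_c's own z axis and vertical below 0.06 rad and value of joint rocker above 0.33 rad); the robot touches nothing.
It fails at once if the mortar, mould, slide box, bottle, jar or forceps is moved by more than 30 mm (distance of any of mortar, mould, slide_box, bottle, jar, forceps from where it was at the start of the episode above 0.03 m).
It also fails if it takes over 48 s, if anything falls off the work surface, if the arm or the gripper's body presses on something with over 40 N, if the wrist force passes 120 N, or if a joint passes its speed limit or range.

ROBOT

A 7-joint arm with a two-finger parallel gripper is mounted at the origin on the work surface. World frame = base frame: x ahead of the robot, y to its left, z up, the work surface at z = 0. Lengths are in mm, angles in rad, forces in N, time in s.
With the tool pointing down it reaches from about 400 to 900 mm from the base axis. Payload 5.6 kg.
Tool frame: the origin (TCP) lies midway between the tips of the shut fingers; the grasp point (between the pads) lies 19 mm behind it; x points along the fingers, y is the direction in which the jaws open and shut, and the axes are right-handed (so a half turn about x gives the same grasp; the last joint's range is limited). The gripper opens to 92 mm and grips with 3 to 60 N. Pads are 20 mm wide; open, the fingers measure 128 mm over their backs; the gripper's body (75 mm by 189 mm) begins 69 mm behind the grasp point.
Start: joints at [1.141, 0.468, -0.012, 1.603, 0.006, 1.071, -0.056], TCP at [245.157, -602.002, 214.592] pointing down, gripper open.
Joint ranges: [-2.53, 2.53], [-0.31, 2.02], [-1.57, 1.55], [0.28, 2.44], [-1.29, 4.43], [0.15, 1.84], [-2.92, 2.92]. Speed limits (rad/s): [2.57, 2.57, 3.14, 3.14, 3.14, 3.14, 3.14].

INTERFACE

Orientations are given as a rotation vector (axis times angle).
In Python, from cell import robot, grip, kin, viewer gives the robot as it stands. Calls block until the motion is done:
- robot.movep(position, orientation): joint-space move of the TCP to a pose.
- robot.servo_line(position, feed=150, rotation=None): straight line of the TCP; rotation=None keeps the orientation; feed is the mean speed in mm/s.
- robot.goto_joints(angles): joint-space move.
- grip(opening, newtons=None): opening from 0.0 (shut) to 1.0 (fully open); newtons is the grip in N (None keeps the last); returns when the fingers have stopped.
- robot.hold(seconds).
- kin.ik(position, orientation): joint angles nearest the present ones, or None.
- robot.observe(): the state.
- viewer.read_camera(name): name is "scene" or "top" or "wrist"; returns the picture (384x512x3 uint8, red, green, blue); there is no depth.
- viewer.camera_info(name): a dict with "camera_matrix" (3x3 intrinsics, pixels), "k1" (the pictures are not rectified: a ray, as slopes to the right and down, at radius r is drawn at 1 + k1 r^2 times it, then the intrinsics apply), "R" (3x3) and "t" (3): a world point X has camera coordinates R X + t. Camera axes: x right, y down, z forward; pixel columns grow to the right and rows downward; lengths in mm; the calibration is good to about 2 mm. A picture is of the moment at which its call begins: read the wrist's pose just before it. camera_info takes no time and is no camera call; for the wrist camera it gives the pose at the moment of the call.
A pose or a line that the arm cannot do raises robot.IKError and nothing moves.
- robot.job_done(): hands the job in, once; it reports no verdict.
Trained networks look in the newest picture that a camera, given by its name, has taken for a name from the list of things; names that differ only in an ending like _2 or _b are one class to them, and where a whole thing is asked for, a point or a joint stands for the part that bears it (a point fixed in the world has none). Each returns a list of dicts, best first, with "confidence" (0 to 1); they miss things now and then, are a little off and sometimes report something else, mostly with a low value. They report only what shows in the picture. A call takes as long as a camera call. They do not tell look-alikes from the thing itself.
- viewer.silhouettes(name, camera): "mask" (384x512 bool, what is visible of it).
- viewer.pinpoint(name, camera): "at" ([x, y, z] in mm, in the coordinates of the camera as it stood for that picture, good to about 4 mm: a listed point, or the origin of a listed thing).
The state is a dict: "t": time; "joints": joint angles; "joint_velocities": joint speeds; "joint_torque": joint torques, N m; "tcp_pos": TCP position; "tcp_rot": TCP orientation; "contact_force": force on the tool from outside, world axes, zero at the start; "wrist_torque": the same for the moment, N m; "grip_width": opening from 0.0 (shut) to 1.0 (fully open).
Only numpy, scipy, OpenCV 4.12 (cv2) and the standard library are available. Lean on these libraries where they do the work, as an engineer would, in place of code of your own. Each camera call takes 0.05 s, during which the arm holds its last target.

## Working session

There is one attempt and no reset: what is moved stays moved. The work goes in short steps, each a Python script; the robot and the scene stay as the last script left them, time stands still between calls to the robot, and variables do not carry over. Pictures are saved under pics/ and viewed, and the job is handed in when it is done.

```bash
ls; mkdir -p pics
cat > h.py <<'E'
import numpy as np, cv2
from cell import robot, grip, kin, viewer
def save(n,img,s=1.5):
    cv2.imwrite('pics/'+n,cv2.resize(np.ascontiguousarray(img[:,:,::-1]),None,fx=s,fy=s,interpolation=cv2.INTER_CUBIC))
def ray(ci,uv):
    K=np.array(ci['camera_matrix']);k=ci['k1']
    d=cv2.undistortPoints(np.array([[uv]],float),K,np.array([k,0,0,0.]))[0,0]
    R=np.array(ci['R']);t=np.array(ci['t'])
    return -R.T@t, R.T@np.array([d[0],d[1],1])
def atz(ci,uv,z):
    o,d=ray(ci,uv); return o+d*(z-o[2])/d[2]
def proj(ci,X):
    r,_=cv2.Rodrigues(np.array(ci['R'],float))
    return cv2.projectPoints(np.array(X,float).reshape(-1,1,3),r,np.array(ci['t'],float),np.array(ci['camera_matrix'],float),np.array([ci['k1'],0,0,0.]))[0][:,0]
def toworld(ci,p): return np.array(ci['R']).T@(np.array(p)-np.array(ci['t']))
E
python3 - <<'E'
from h import *
for c in ['scene','top']:
    save(c+'0.png',viewer.read_camera(c))
    ci=viewer.camera_info(c)
    for n in ['lid_a_press','cassette_a','tray','switch_box','rocker_press','mortar','mould','slide_box','bottle','jar','forceps']:
        for r in viewer.pinpoint(n,c):
            w=toworld(ci,r['at']);print(c,n,round(r['confidence'],2),w.round(1),proj(ci,w).round()[0])
s=robot.observe();print(s['t'],s['tcp_rot'],s['contact_force'])
E
```

```text
pics
scene lid_a_press 0.4 [587.7 -25.8  44.9] [259. 199.]
scene cassette_a 0.66 [575.1 -21.8   5. ] [257. 207.]
scene cassette_a 0.52 [582.1 106.5   3.6] [276. 190.]
scene cassette_a 0.47 [574.6  41.3   5. ] [266. 198.]
scene tray 0.67 [575.2  40.3   2.3] [266. 198.]
scene switch_box 0.85 [ 551.3 -145.2    1.1] [231. 225.]
scene switch_box 0.71 [ 593.6 -251.1   -0. ] [222. 250.]
scene switch_box 0.64 [ 445.  -164.3   -1.4] [201. 219.]
scene rocker_press 0.71 [ 573.3 -142.7   25.6] [236. 221.]
scene rocker_press 0.55 [ 460.  -166.3   23.1] [203. 215.]
scene rocker_press 0.51 [ 609.1 -247.1   19.4] [227. 246.]
scene mortar 0.72 [556.6 241.1  -2.5] [287. 173.]
scene mortar 0.31 [603.3  40.   22.4] [273. 196.]
scene mould 0.61 [336.2 400.6  -2.2] [259. 145.]
scene slide_box 0.66 [796.4 104.3  -2.5] [332. 209.]
scene bottle 0.55 [ 778.8 -131.3   -3.3] [297. 248.]
scene jar 0.81 [ 7.479e+02  2.866e+02 -6.000e-01] [337. 180.]
scene jar 0.33 [ 3.467e+02 -3.933e+02 -1.000e-01] [126. 250.]
scene forceps 0.52 [ 349.9 -391.7    3. ] [127. 249.]
top lid_a_press 0.74 [581.  -21.6  45.6] [254. 181
[... 512 characters left out ...]
6   22.5] [335. 174.]
top rocker_press 0.44 [ 459.6 -162.5   20.9] [306. 227.]
top mortar 0.79 [555.1 242.4  -0.8] [157. 192.]
top mould 0.75 [327.6 399.    1.7] [ 95. 277.]
top mould 0.69 [ 569.4 -140.3   32.7] [298. 186.]
top mould 0.65 [792.3 102.1   2.8] [209. 109.]
top mould 0.41 [739.4 281.3  -2.7] [145. 127.]
top mould 0.26 [574.5  42.8   6. ] [230. 185.]
top slide_box 0.73 [7.877e+02 1.020e+02 4.000e-01] [210. 111.]
top bottle 0.98 [ 776.7 -130.4   -4.8] [291. 116.]
top jar 0.67 [741.3 282.6  -1.4] [145. 126.]
top jar 0.23 [328.6 395.5   1.6] [ 97. 276.]
top forceps 0.51 [ 343.5 -394.    -2.9] [389. 270.]
1.2 [ 2.00945067  0.39342393 -2.00950208] [-0.41602243 -0.19883032  0.78089786]
```

View pictures.

View pics/scene0.png

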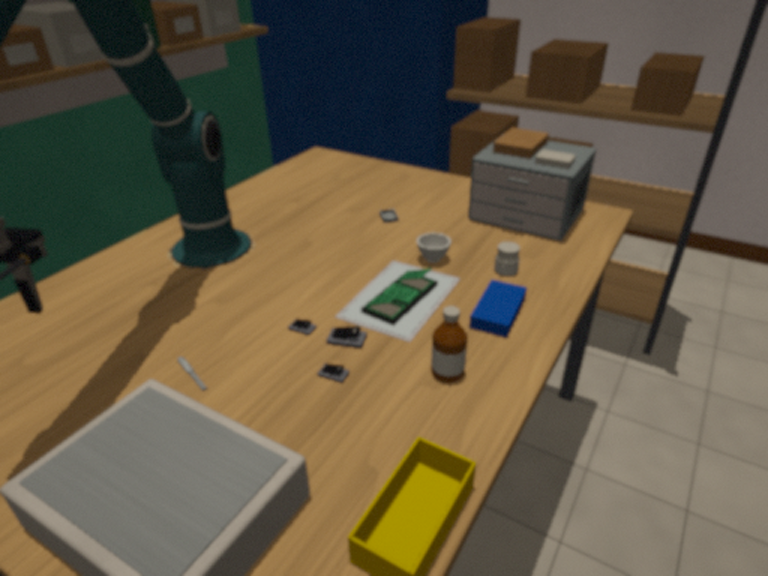

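View pics/top0.png

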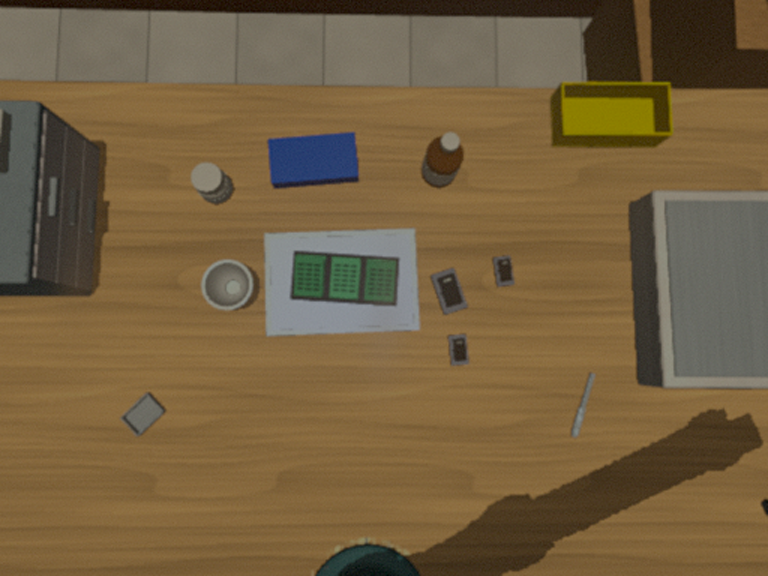

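Run:
```python
from h import *
img=viewer.read_camera('top')
save('topcrop.png',img[140:270,130:360],3.4)
from scipy.spatial.transform import Rotation as Ro
print(Ro.from_rotvec(robot.observe()['tcp_rot']).as_matrix().round(3))
img=viewer.read_camera('wrist');save('wrist0.png',img)
print({k:np.round(v,2) for k,v in viewer.camera_info('wrist').items()}, robot.observe()['tcp_pos'])
```

```text
[[-0.     0.377 -0.926]
 [-0.    -0.926 -0.377]
 [-1.    -0.     0.   ]]
{'camera_matrix': array([[293.95,   0.  , 253.57],
       [  0.  , 293.95, 187.5 ],
       [  0.  ,   0.  ,   1.  ]]), 'k1': np.float64(-0.04), 'R': array([[ 0.38, -0.93,  0.  ],
       [-0.88, -0.36,  0.3 ],
       [-0.27, -0.11, -0.96]]), 't': array([-649.17,  -33.91,  392.4 ])} [ 245.147532   -602.02353979  214.58779741]
```

View pics/topcrop.png

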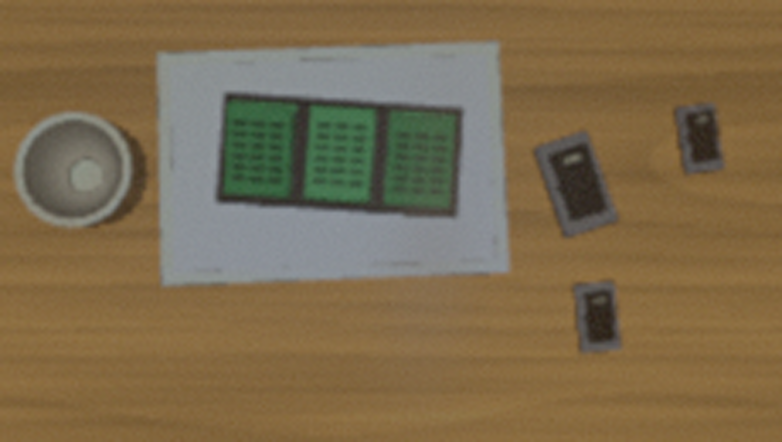

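The three candidate switches in the top image are at px (300,195), (335,181) and (305,233). The large one at (300,195) fits the 78 mm size, and the other two are clearly smaller. I'll check this up close with the wrist camera.

Run:
```python
from h import *
from scipy.spatial.transform import Rotation as Ro
s=robot.observe()
robot.servo_line([s['tcp_pos'][0],s['tcp_pos'][1],300],feed=250)
grip(0.0)
# tool y along world -y-ish
Rm=np.array([[0,0,-1],[0,-1,0],[-1,0,0]],float)
rv=Ro.from_matrix(Rm).as_rotvec()
robot.movep([510,-40,290],rv)
ci=viewer.camera_info('wrist');img=viewer.read_camera('wrist');save('w1.png',img)
print(robot.observe()['t'],robot.observe()['tcp_pos'],-np.array(ci['R']).T@ci['t'])
for n in ['lid_a_press','cassette_a','tray','switch_box','rocker_press']:
    for r in viewer.pinpoint(n,'wrist'):
        w=toworld(ci,r['at']);print(n,round(r['confidence'],2),w.round(1),proj(ci,w).round()[0])
```

```text
5.4167 [510.09212594 -40.98391461 289.95405742] [593.46587128 -40.59209463 460.28314091]
lid_a_press 0.69 [581.  -25.9  47.3] [243. 106.]
cassette_a 0.98 [574.8 111.8   5.5] [153. 110.]
cassette_a 0.79 [573.5 -22.4   1.1] [242. 110.]
cassette_a 0.55 [576.8  42.1   7.2] [198. 109.]
cassette_a 0.53 [ 342.7 -386.8    3.5] [449. 246.]
switch_box 0.66 [ 585.8 -251.7   -1. ] [392. 102.]
switch_box 0.65 [ 4.439e+02 -1.676e+02  1.000e-01] [331. 191.]
rocker_press 0.65 [ 454.4 -163.7   23.6] [332. 190.]
rocker_press 0.61 [ 573.4 -143.    30.9] [326. 111.]
rocker_press 0.57 [ 602.  -252.3   20.7] [400.  91.]
```

View pics/w1.png

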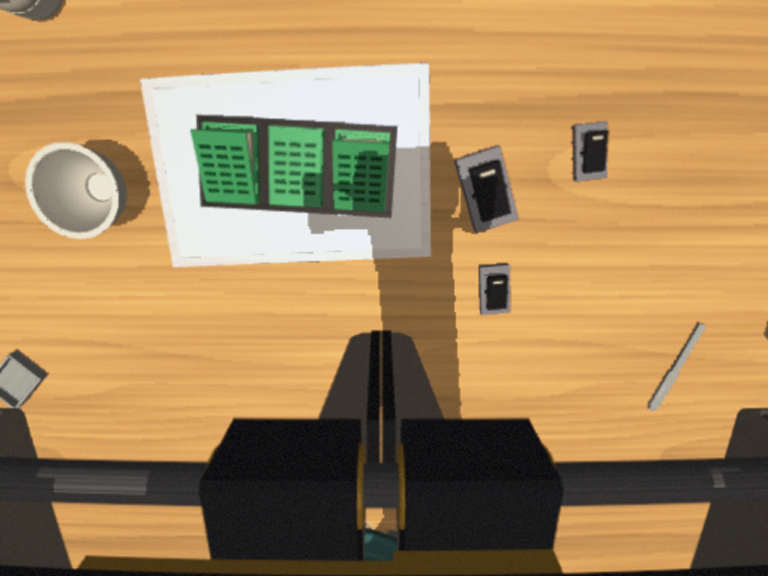

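Run:
```python
from h import *
robot.movep([480,0,220],robot.observe()['tcp_rot'])
ci=viewer.camera_info('wrist');img=viewer.read_camera('wrist');save('w2.png',img)
np.save('w2.npy',img);import json;json.dump({k:np.array(v).tolist() for k,v in ci.items()},open('ci2.json','w'))
print(robot.observe()['t'])
save('w2c.png',img[40:190,90:370],2.85)
for n in ['lid_a_press','cassette_a','tray','switch_box','rocker_press']:
    for r in viewer.pinpoint(n,'wrist'):
        w=toworld(ci,r['at']);print(n,round(r['confidence'],2),w.round(1),proj(ci,w).round()[0])
for r in viewer.silhouettes('switch_box','wrist'):
    m=r['mask'].astype(np.uint8);c=max(cv2.findContours(m,0,2)[0],key=cv2.contourArea)
    b=cv2.boxPoints(cv2.minAreaRect(c));print(r['confidence'],b.round(1).tolist(),[atz(ci,p,12)[:2].round(1).tolist() for p in b])
```

```text
6.15
lid_a_press 0.83 [582.3 -24.2  49.1] [276.  79.]
lid_a_press 0.57 [ 547.2 -146.8   -0. ] [367. 110.]
cassette_a 0.86 [577.2 110.9   6.5] [165.  86.]
cassette_a 0.72 [576.1  42.7   5.4] [220.  86.]
cassette_a 0.7 [569.6 -20.2  -2.7] [270.  92.]
switch_box 0.98 [ 4.425e+02 -1.675e+02 -1.000e-01] [374. 187.]
switch_box 0.63 [ 5.467e+02 -1.511e+02  4.000e-01] [371. 111.]
switch_box 0.56 [ 584.6 -250.8    2.5] [451.  81.]
rocker_press 0.97 [ 570.3 -143.2   28. ] [375.  91.]
rocker_press 0.64 [ 604.  -249.3   20.6] [463.  63.]
rocker_press 0.58 [ 455.7 -161.7   22.8] [377. 183.]
rocker_press 0.57 [573.9  39.7   6.5] [222.  88.]
0.97 [[359.0, 167.0], [385.0, 167.0], [385.0, 207.0], [359.0, 207.0]] [[474.5, -139.2], [474.6, -174.2], [417.7, -181.8], [417.8, -145.3]]
0.85 [[438.0, 53.0], [470.0, 53.0], [470.0, 101.0], [438.0, 101.0]] [[616.1, -222.1], [617.2, -262.4], [560.7, -273.5], [560.0, -231.5]]
0.7 [[343.5, 81.9000015258789], [381.79998779296875, 72.30000305175781], [397.0, 133.0], [358.6000061035156, 142.60000610351562]] [[581.2, -109.3], [592.9, -155.5], [519.6, -184.2], [506.9, -135.4]]
```

View pics/w2c.png

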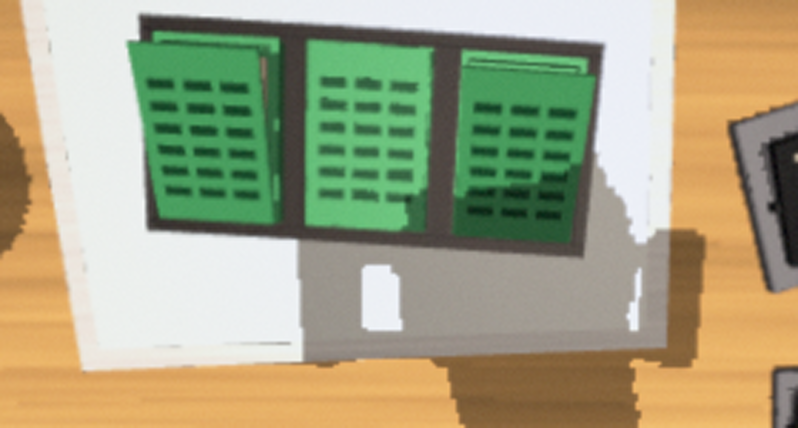

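Run:
```python
from h import *
import json
ci=json.load(open('ci2.json'))
P=np.array([atz(ci,(90+x/2.85-.3,40+y/2.85-.3),14)[:2] for x,y in [(140,15),(603,45),(583,257),(148,230)]])
print(P.round(1),[np.linalg.norm(P[i]-P[i-1]).round(1) for i in range(4)])
c=P.mean(0);ex=(P[0]+P[1]-P[2]-P[3]);ex/=np.linalg.norm(ex);yaw=np.arctan2(ex[1],ex[0])
e2=P[0]+P[3]-P[1]-P[2];print(c,yaw,np.arctan2(-e2[0],e2[1]))
ey=np.array([-ex[1],ex[0]])
for k in (64,0,-64): print(k,(c+ey*k).round(1),(c+ey*k+ex*23.5).round(1))
# overlay
yaw=(yaw+np.arctan2(-e2[0],e2[1]))/2;ex=np.array([np.cos(yaw),np.sin(yaw)]);ey=np.array([-ex[1],ex[0]])
img=np.load('w2.npy')[40:190,90:370].copy();img=cv2.resize(img,None,fx=2.85,fy=2.85)
def dr(X,col):
    q=(proj(ci,X)-[90,40]+.3)*2.85
    cv2.polylines(img,[q.astype(np.int32)],True,col,1)
def pt(x,y,z): return [*(c+ex*x+ey*y),z]
dr([pt(a*44.5,b*97,14) for a,b in((1,1),(1,-1),(-1,-1),(-1,1))],(255,0,0))
for k,t in ((64,.35),(0,0),(-64,.35)):
    dr([pt(-36.5+r*np.cos(t)-3*np.sin(t),k+b*25,17+r*np.sin(t)+3*np.cos(t)) for r,b in((73,1),(73,-1),(0,-1),(0,1))],(255,255,0))
cv2.imwrite('pics/ov.png',img[:,:,::-1])
```

```text
[[623.1 136.2]
 [610.6 -56. ]
 [523.1 -50.9]
 [535.3 141.8]] [np.float64(88.0), np.float64(192.6), np.float64(87.7), np.float64(193.1)]
[573.0218735  42.7877157] -0.060670603590917964 -0.06393085202370381
64 [576.9 106.7] [600.4 105.2]
0 [573.   42.8] [596.5  41.4]
-64 [569.1 -21.1] [592.6 -22.5]
```

View pics/ov.png

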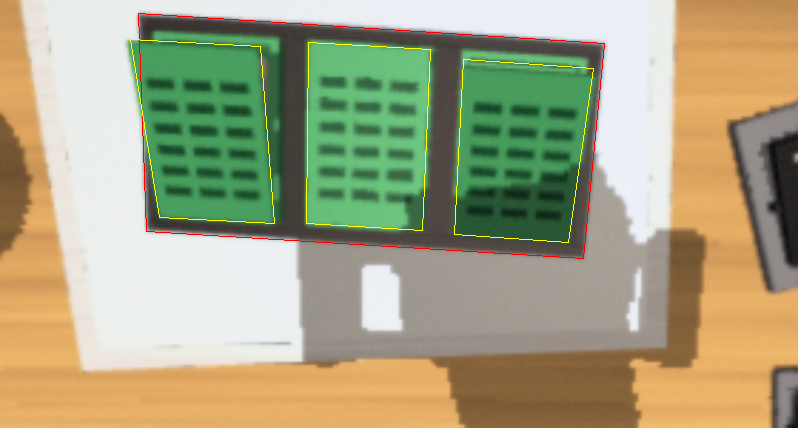

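```bash
cat > press.py <<'E'
from h import *
from scipy.spatial.transform import Rotation as Ro
def rv(yaw): return (Ro.from_euler('z',yaw)*Ro.from_matrix(np.array([[0,0,-1],[0,-1,0],[-1,0,0]],float))).as_rotvec()
def press(x,y,ztop,zmin,yaw,F,up=80,quick=None):
    p=robot.observe()['tcp_pos']
    robot.movep([x,y,max(ztop+25,70)],rv(yaw))
    f0=np.array(robot.observe()['contact_force'])[2]
    robot.servo_line([x,y,ztop],feed=80)
    z=ztop;log=[]
    while z>zmin:
        z-=1.5 if z>zmin+6 else 0.7
        robot.servo_line([x,y,z],feed=25)
        s=robot.observe();f=s['contact_force'][2]-f0
        log.append((round(z,1),round(s['tcp_pos'][2],1),round(f,1)))
        if f>F: break
    robot.hold(.1)
    s=robot.observe();print(log[::3],log[-4:],s['contact_force'],s['t'])
    robot.servo_line([x,y,up],feed=150)
E
python3 - <<'E'
from press import *
press(589,-22,54,17.5,-.062,14)
ci=viewer.camera_info('wrist');save('w3.png',viewer.read_camera('wrist'));print(robot.observe()['t'])
E
```

```text
[(52.5, np.float64(52.8), np.float64(0.0)), (48.0, np.float64(48.0), np.float64(2.9)), (43.5, np.float64(43.1), np.float64(0.0)), (39.0, np.float64(38.9), np.float64(0.6)), (34.5, np.float64(34.4), np.float64(-0.0)), (30.0, np.float64(29.8), np.float64(0.8)), (25.5, np.float64(25.3), np.float64(-0.0)), (21.8, np.float64(21.7), np.float64(-0.1)), (19.7, np.float64(20.0), np.float64(4.4)), (17.6, np.float64(19.3), np.float64(14.9))] [(19.7, np.float64(20.0), np.float64(4.4)), (19.0, np.float64(19.7), np.float64(7.5)), (18.3, np.float64(19.5), np.float64(11.1)), (17.6, np.float64(19.3), np.float64(14.9))] [-4.03903213 -0.46963191 15.63941259] 14.7667
15.3833
```

View pics/w3.png

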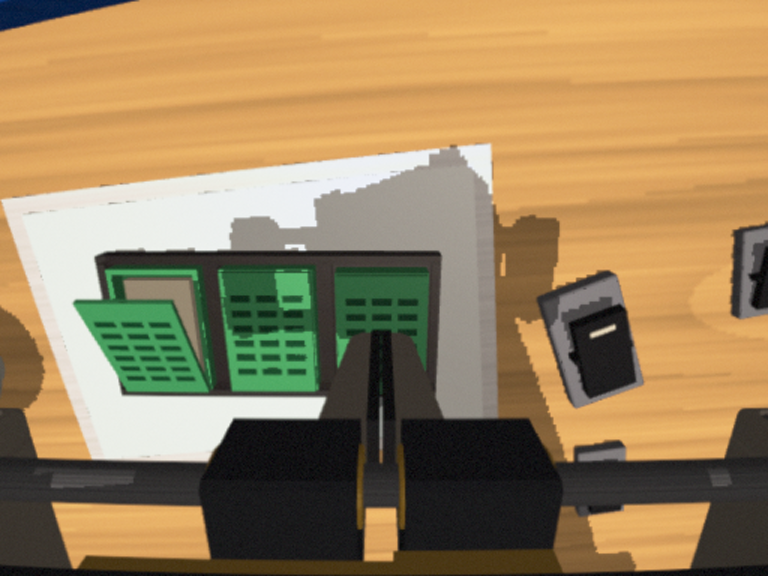

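The right lid is shut: hard stop at z≈20 mm, and it lies flush at px (380,310). The left lid at (145,345) is still ajar, so I'll press that one next.

Run:
```python
from press import *
press(597,105.5,54,17.5,-.062,14)
robot.movep([480,0,220],rv(0))
ci=viewer.camera_info('wrist');img=viewer.read_camera('wrist');save('w4c.png',img[40:190,90:400],2.5);print(robot.observe()['t'])
for r in viewer.pinpoint('rocker_press','wrist'):
        w=toworld(ci,r['at']);print(round(r['confidence'],2),w.round(1),proj(ci,w).round()[0])
```

```text
[(52.5, np.float64(52.8), np.float64(0.7)), (48.0, np.float64(48.2), np.float64(1.3)), (43.5, np.float64(43.4), np.float64(2.0)), (39.0, np.float64(38.9), np.float64(1.0)), (34.5, np.float64(34.4), np.float64(0.9)), (30.0, np.float64(29.8), np.float64(1.6)), (25.5, np.float64(25.3), np.float64(0.7)), (21.8, np.float64(21.7), np.float64(0.6)), (19.7, np.float64(20.1), np.float64(4.9)), (17.6, np.float64(19.4), np.float64(15.5))] [(19.7, np.float64(20.1), np.float64(4.9)), (19.0, np.float64(19.8), np.float64(8.6)), (18.3, np.float64(19.6), np.float64(10.9)), (17.6, np.float64(19.4), np.float64(15.5))] [-4.44677359 -1.22979797 15.4767985 ] 23.525
24.9917
0.88 [ 569.7 -144.6   31.4] [378.  92.]
0.87 [ 602.  -251.1   21.8] [465.  65.]
0.8 [ 455.6 -161.6   23.4] [378. 183.]
```

View pics/w4c.png

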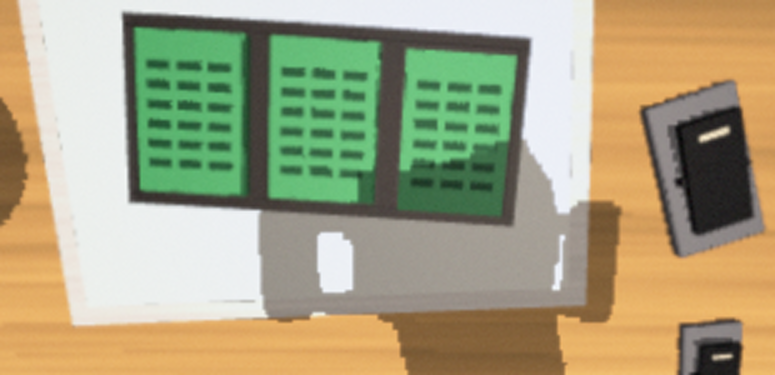

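All three lids look flush in the picture. The switch at crop (700,165), full-image px (375,93), measures about 75×49 mm. That fits 78×46, and the look-alikes measure only about 57×35 and 57×40.

Run:
```python
from press import *
ci=viewer.camera_info('wrist')
p=atz(ci,(375.4,92.9),30)[:2];print(p)
yaw=.28;p=(p+np.array([570.5,-143.8]))/2+1.5*np.array([np.cos(yaw),np.sin(yaw)]);print(p)
press(*p,38,17,yaw,15)
robot.movep([480,0,220],rv(0))
ci=viewer.camera_info('wrist');img=viewer.read_camera('wrist');save('w5c.png',img[40:190,90:400],2.5);print(robot.observe()['t'])
for r in viewer.pinpoint('rocker_press','wrist'):
        w=toworld(ci,r['at']);print(round(r['confidence'],2),w.round(1),proj(ci,w).round()[0])
```

```text
[ 568.41294446 -141.2624915 ]
[ 570.89805539 -142.11671228]
[(36.5, np.float64(36.7), np.float64(-0.5)), (32.0, np.float64(32.0), np.float64(0.8)), (27.5, np.float64(27.4), np.float64(2.0)), (23.0, np.float64(23.7), np.float64(7.4))] [(24.5, np.float64(24.6), np.float64(2.8)), (23.0, np.float64(23.7), np.float64(7.4)), (22.3, np.float64(23.5), np.float64(12.4)), (21.6, np.float64(23.4), np.float64(15.9))] [-1.77856915  2.2747557  16.42884769] 29.5917
31.0667
0.9 [ 457.8 -163.5   24.4] [379. 182.]
0.78 [ 600.8 -249.4   23.6] [463.  66.]
0.59 [ 568.3 -141.2   21.5] [370.  93.]
```

View pics/w5c.png

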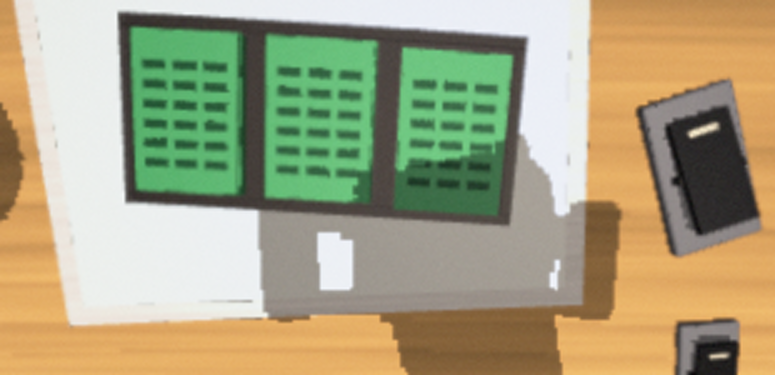

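Run:
```python
from press import *
print(robot.observe()['contact_force'],robot.observe()['t'])
robot.job_done()
```

```text
[-0.60855368  0.24823324  0.11909409] 31.1167
the job is handed in; nothing more can be done
```

I pressed both ajar lids shut, then pushed the white-bar end of the 78 × 46 mm rocker switch down to its stop. I handed the job in at 31.1 s with the arm clear of everything.

- **Lids:** the ajar ones were in the left and right bays. Both came to a hard stop at 19–20 mm with about 15 N, which matches the 20 mm shut height. In the last wrist picture all three lids look flush and the cassettes lie in their bays.
- **Switch:** it came to a hard stop at a tip height of 23.4 mm with about 16 N. The network put the white-bar point at 21.5 mm, against the 22 mm expected when fully on, though only with 0.59 confidence.
- **Other things on the worktop:** I did not re-measure them at the end. The arm met no unexpected contact near them.
- **Not confirmed:** the viewing panel did not look any brighter in the last picture, so the switch being on rests on the hard stop and the measured height.

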